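# Line up the case-press dies by size on their rack

### The arm

A 6-joint arm with a two-finger parallel gripper is mounted at the origin on the work surface. World frame = base frame: x ahead of the robot, y to its left, z up, the work surface at z = 0. Lengths are in m, angles in rad, forces in N, time in s.
With the tool pointing down it reaches from about 0.375 to 0.9 m from the base axis. Payload 3.1 kg.
Tool frame: the origin (TCP) lies between the finger pads; the fingertips stand 8 mm ahead of it and the grasp point (between the pads) lies 11 mm behind it; z points along the fingers, y is the line along which they close (so a half turn about z gives the same grasp; the last joint's range is limited). The gripper opens to 87 mm and grips with 3 to 60 N. Pads are 19 mm wide; open, the fingers measure 117 mm over their backs; the gripper's body (75 mm by 190 mm) begins 51 mm behind the grasp point.
Start: joints at [1.099, 0.527, 1.433, -0, 1.181, -0.178], TCP at [0.18, 0.598, 0.193] pointing down, gripper open.
Joint ranges: [-3.08, 3.08], [-0.75, 2.2], [0.22, 2.44], [-1.43, 4.57], [0, 2.65], [-2.85, 2.85]. Speed limits (rad/s): [2.79, 2.79, 3.14, 3.14, 3.14, 3.14].

### API

Orientations are given as a unit quaternion [w, x, y, z].
In Python, from bench import bot, get_image, camera_info, find_in, outline_of gives the robot as it stands.
- The arm moves only by the tool move_arm, never from a script. Its argument "deltas" is a list of rows, each a list of 3 entries, a list of its own where there are three numbers: the closure, from 0 (fully open) to 1 (shut), then the shift along the tool's x, y, z normalised to -1 to 1, where 1 is 500 mm, then the turn about the tool's z normalised to -1 to 1, where 1 is 90 degrees. In form: [[jaw, [dx, dy, dz], twist], ...]. A call has exactly 5 rows; each row is the pose to reach, as a shift and turn from the pose commanded when the call began, along the tool's axes at that moment; what a row does not reach only later rows make up. A row lasts 1/8 s, in which the tool goes at most 62.5 mm and 10.7 degrees, less where a joint would pass 70% of its speed; a pose out of reach is approached as far as the arm can. A call with a number of a shift or a turn outside -1 to 1 is refused whole. A call with a gripper value outside its range is refused whole. The fingers move at their own pace and stop on an object; the grip force is fixed at half the most. Time passes only in rows, so rows that repeat a pose let the fingers close, or fill a call up. It gives the time, the measured TCP pose, the force, the opening and the grip force at its end, in the units of the state.
- bot.sense(): the state, without advancing time (a new reading comes with each control period).
- get_image(name): name is "side" or "top" or "wrist"; returns (picture, depth): 420x560x3 uint8, blue, green, red; 420x560 float32, m along the optical axis (not along the pixel's ray), 0 where there is no reading.
- camera_info(name): a dict with "fx", "fy", "cx", "cy" (pixels), "view" (4x4, takes a point from world to camera coordinates). Camera axes: x right, y up, looking along -z (the intrinsics and any distortion apply to the point x, -y, -z); pixel columns grow to the right and rows downward; lengths in m; the calibration is good to about 2 mm. A picture is of the moment at which its call begins: read the wrist's pose just before it. camera_info takes no time and is no camera call; for the wrist camera it gives the pose at the moment of the call.
- bot.hand_in(): hands the job in; it is judged then, once.
Trained networks look in the newest picture that a camera, given by its name, has taken for a name from the list of things; names that differ only in an ending like _2 or _b are one class to them, and where a whole thing is asked for, a point or a joint stands for the part that bears it (a point fixed in the world has none). Each returns a list of dicts, best first, with "score" (0 to 1); they miss things now and then, are a little off and sometimes report something else, mostly with a low value. They report only what shows in the picture. A call takes as long as a camera call. They do not tell look-alikes from the thing itself.
- find_in(camera, target): "bbox" ([left, top, width, height] in pixels, round what is visible of it).
- outline_of(camera, target): "pixels" (420x560 bool, what is visible of it) and "bbox" ([left, top, width, height] in pixels, round what is visible of it).
The state is a dict: "time_s": time; "qpos": joint angles; "qvel": joint speeds; "joint_torque": joint torques, N m; "eef_pos": TCP position; "tool_rot": TCP orientation; "wrist_force": force on the tool from outside, world axes, zero at the start; "moment": the same for the moment, N m; "opening": finger opening in m; "grip_force": force on a finger pad.
Only numpy, scipy, OpenCV 4.12 (cv2) and the standard library are available. Lean on these libraries where they do the work, as an engineer would, in place of code of your own. Each camera call takes 0.05 s, during which the arm holds its last target. There are 200 camera calls.

### The job

Put the four blue pressing dies away on the rack, upright, one centred on each green pad, in order of size: the smallest on the pad next to the red button, the largest at the far end. Do not knock any die over on the way, and do not disturb the watch movement under its dust dome that stands among them.

Things in the scene. Friction and masses are not known exactly. Their poses are not given: they have to be found in the camera images.
- die_30: pressing die of 30 mm diameter, loose, standing upright on the table: a blue nylon disc 30 mm across and 12 mm high with an upright brass collar 20 mm across on its middle, reaching from 12 to 46 mm above the underside (hold it by the collar, from above, in any direction). Origin: centre of the underside; z up. 35 to 130 g. All four dies look alike but for the disc's diameter.
- die_39: pressing die of 39 mm diameter, loose, standing upright on the table: a blue nylon disc 39 mm across and 12 mm high with an upright brass collar 20 mm across on its middle, reaching from 12 to 46 mm above the underside (hold it by the collar, from above, in any direction). Origin: centre of the underside; z up. 35 to 130 g. All four dies look alike but for the disc's diameter.
- die_48: pressing die of 48 mm diameter, loose, standing upright on the table: a blue nylon disc 48 mm across and 12 mm high with an upright brass collar 20 mm across on its middle, reaching from 12 to 46 mm above the underside (hold it by the collar, from above, in any direction). Origin: centre of the underside; z up. 35 to 130 g. All four dies look alike but for the disc's diameter.
- die_57: pressing die of 57 mm diameter, loose, standing upright on the table: a blue nylon disc 57 mm across and 12 mm high with an upright brass collar 20 mm across on its middle, reaching from 12 to 46 mm above the underside (hold it by the collar, from above, in any direction). Origin: centre of the underside; z up. 35 to 130 g. All four dies look alike but for the disc's diameter.
- pad_a: round green pad number 1 of 4, counted from the left (+y) end of the rack as the robot sees it: 60 mm across, 3 mm thick, fixed on the rack; its top is 3 mm above its origin, which is the centre of its underside. The rack is a fixed wooden board 76 x 346 mm, 15 mm high, lying roughly along y (turned up to 0.2 rad); the pads are 72 mm apart in a straight line along the middle of its top; the y axis points along the row to the left.
- pad_b: round green pad number 2 of 4, counted from the left (+y) end of the rack as the robot sees it: 60 mm across, 3 mm thick, fixed on the rack; its top is 3 mm above its origin, which is the centre of its underside. The rack is a fixed wooden board 76 x 346 mm, 15 mm high, lying roughly along y (turned up to 0.2 rad); the pads are 72 mm apart in a straight line along the middle of its top; the y axis points along the row to the left.
- pad_c: round green pad number 3 of 4, counted from the left (+y) end of the rack as the robot sees it: 60 mm across, 3 mm thick, fixed on the rack; its top is 3 mm above its origin, which is the centre of its underside. The rack is a fixed wooden board 76 x 346 mm, 15 mm high, lying roughly along y (turned up to 0.2 rad); the pads are 72 mm apart in a straight line along the middle of its top; the y axis points along the row to the left.
- pad_d: round green pad number 4 of 4, counted from the left (+y) end of the rack as the robot sees it: 60 mm across, 3 mm thick, fixed on the rack; its top is 3 mm above its origin, which is the centre of its underside. The rack is a fixed wooden board 76 x 346 mm, 15 mm high, lying roughly along y (turned up to 0.2 rad); the pads are 72 mm apart in a straight line along the middle of its top; the y axis points along the row to the left.
- button_red: red button 24 mm across and 12 mm high, fixed on the rack 49 mm beyond the outermost pad, at either the left or the right end of the row; it marks the end for the smallest die (a white button of the same shape is at the other end). Origin: centre of its underside.
- movement: bystander to be left alone: a watch movement under a clear dust dome on a black round holder, 44 mm across and 28 mm high, loose on the table among the dies. Origin: centre of the underside.
Things that resemble listed ones, but are neither listed nor needed, are in the scene too. Leave any orange look-alike of the die_57 alone.

How it is judged:
At the end, for the whole second after the job is handed in: Counted from the red button, the 30, 39, 48 and 57 mm dies stand on the first, second, third and fourth pad: each within 12 mm of its pad's centre (seen from above), resting on the pad (underside within about 4 mm of its top), upright within 0.1 rad, and at rest (((horizontal distance between button_red and pad_a below 0.1 m and horizontal distance between die_30 and pad_a below 0.012 m and horizontal distance between die_39 and pad_b below 0.012 m and horizontal distance between die_48 and pad_c below 0.012 m and horizontal distance between die_57 and pad_d below 0.012 m) or (horizontal distance between button_red and pad_d below 0.1 m and horizontal distance between die_30 and pad_d below 0.012 m and horizontal distance between die_39 and pad_c below 0.012 m and horizontal distance between die_48 and pad_b below 0.012 m and horizontal distance between die_57 and pad_a below 0.012 m)) and z of die_30 in the frame of pad_a between 0 and 0.007 m and angle between each of die_30, die_39, die_48, die_57's own z axis and vertical below 0.1 rad and linear speed of each of die_30, die_39, die_48, die_57 below 0.02 m/s and angular speed of each of die_30, die_39, die_48, die_57 below 0.2 rad/s and z of die_39 in the frame of pad_a between 0 and 0.007 m and z of die_48 in the frame of pad_a between 0 and 0.007 m and z of die_57 in the frame of pad_a between 0 and 0.007 m); the robot touches nothing.
It fails at once if a die is knocked over (tilted by more than 0.7 rad) (angle between any of die_30, die_39, die_48, die_57's own z axis and vertical above 0.7 rad).
It fails at once if the watch movement is disturbed (shifted by more than 15 mm or tilted by more than 0.3 rad) (distance of movement from where it was at the start of the episode above 0.015 m or angle between movement's own z axis and vertical above 0.3 rad).
It also fails if it takes over 90 s, if anything falls off the work surface, if the arm or the gripper's body presses on something with over 40 N, if the wrist force passes 120 N, or if a joint passes its speed limit or range.

## Working session

There is one attempt and no reset: what is moved stays moved. The work goes in short steps, Python scripts to look and compute and a tool call to move; the robot and the scene stay as the last step left them, time stands still between calls to the robot, and variables do not carry over. Pictures are saved under pics/ and viewed, at most 14 in all, crops included, and the job is handed in when it is done.

Besides the shell and the picture viewer there is one more tool, called after "Request:" as name([rows], argument=value, ...), one row to a line, values as JSON. move_arm: Moves the arm, as the interface text tells. Its arguments: {"type":"object","properties":{"deltas":{"type":"array"}},"required":["deltas"]}

```bash
mkdir -p pics; ls; python3 - <<'E'
from bench import bot,get_image,camera_info
import cv2
s=bot.sense();print(s)
for n in("top","side"):
    p,d=get_image(n);cv2.imwrite(f"pics/{n}0.png",p);print(n,camera_info(n),d[210,280])
E
```

```text
pics
{'time_s': 0.0, 'qpos': array([ 1.09948698e+00,  5.28417567e-01,  1.43391991e+00, -1.52989794e-05,
        1.18136219e+00, -1.78497308e-01]), 'qvel': array([ 0.00015506,  0.00083467, -0.00026368,  0.00087911,  0.00041504,
        0.00144014]), 'joint_torque': array([-1.66494910e-04, -4.40043712e+01, -1.76595855e+01,  6.34107040e-02,
        5.82159183e-02, -1.30673488e-04]), 'eef_pos': array([0.18001278, 0.59768771, 0.19229594]), 'tool_rot': array([-3.29593950e-04,  1.45880591e-01,  9.89301644e-01, -1.00064723e-03]), 'wrist_force': array([ 0.59135523, -0.36966548,  0.62994784]), 'moment': array([-0.02554585, -0.00063406,  0.00808001]), 'grip_force': 0.0, 'opening': 0.08713873578489145}
top {'fx': 457.79488076070976, 'fy': 457.79488076070976, 'cx': 283.6316780759967, 'cy': 207.69250051946318, 'view': array([[ 0.01174049, -0.99980275, -0.01601973,  0.00337645],
       [ 0.98148529,  0.0084594 ,  0.19135061, -0.56335645],
       [-0.19117735, -0.01796968,  0.98139101, -0.94999161],
       [ 0.        ,  0.        ,  0.        ,  1.        ]])} 1.0581456
side {'fx': 475.04927934516394, 'fy': 475.04927934516394, 'cx': 277.3230800734027, 'cy': 212.6597559673412, 'view': array([[-0.85632039, -0.51642063,  0.00501244,  0.48649603],
       [ 0.40557714, -0.66644952,  0.62558151, -0.25903026],
       [-0.31972266,  0.53773113,  0.78014271, -0.93600359],
       [ 0.        ,  0.        ,  0.        ,  1.        ]])} 1.12554
```

View pics/top0.png

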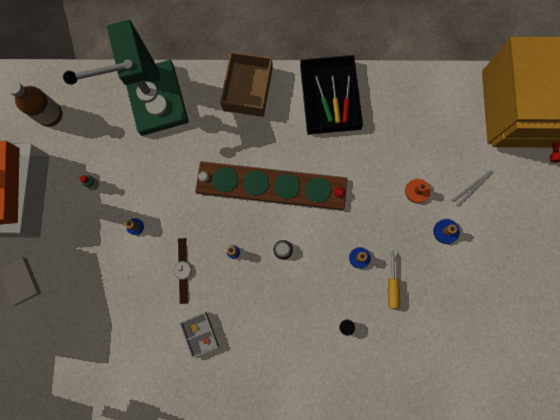

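View pics/side0.png

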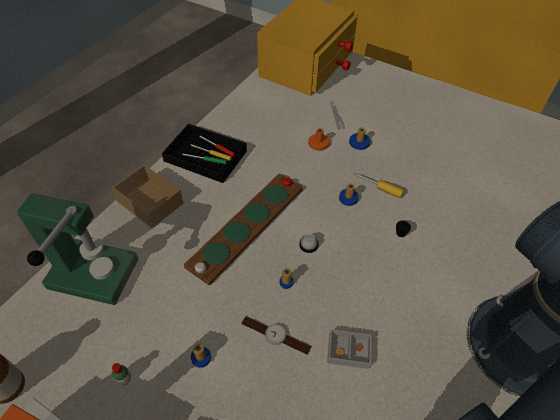

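The top view shows dies at (134,227), (233,252), (360,258) and (447,232). The orange look-alike is at (418,190) and the movement at (283,250). The white button is at (203,176) and the red one at (340,192), so pad_d (at 319,190) takes the smallest die.

```bash
cat > h.py <<'E'
import numpy as np,cv2
from bench import bot,get_image,camera_info,find_in,outline_of
def rays(n,uv):
    c=camera_info(n);V=c["view"];uv=np.atleast_2d(uv).astype(float)
    r=np.c_[(uv[:,0]-c["cx"])/c["fx"],-(uv[:,1]-c["cy"])/c["fy"],-np.ones(len(uv))]
    R=V[:3,:3];return -R.T@V[:3,3], r@R
def cloud(n,d,m):
    v,u=np.nonzero(m&(d>0));o,r=rays(n,np.c_[u,v]);return o+r*d[v,u][:,None]
def onplane(n,uv,z):
    o,r=rays(n,uv);return o+r*((z-o[2])/r[:,2])[:,None]
E
python3 - <<'E'
from h import *
np.set_printoptions(precision=4,suppress=True)
for n in("top","side"):
    p,d=get_image(n)
    for t,sc in(("die_57",.0),("pad_a",0),("button_red",0),("movement",0)):
        for o in outline_of(n,t):
            m=o["pixels"];P=cloud(n,d,m)
            v,u=np.nonzero(m)
            if len(P)<10: continue
            if t[:3]=="die":
                hsv=cv2.cvtColor(p,cv2.COLOR_BGR2HSV);b=m&(hsv[...,0]>100)&(hsv[...,0]<135)&(hsv[...,1]>100)
                B=cloud(n,d,b);D=B[(B[:,2]>.008)&(B[:,2]<.017)]
                c,r=cv2.minEnclosingCircle(D[:,:2].astype(np.float32)) if len(D)>3 else((0,0),0)
                T=P[P[:,2]>.040]
                v2,u2=np.nonzero(b)
                print(n,t,round(o["score"],2),o["bbox"],"blue",b.sum(),"disc",np.array(c),"dia",2*r,"top",T.mean(0) if len(T) else None,len(T))
            else:
                z={"p":.018,"b":.027,"m":.02}[t[0]]
                if t[0]=="p": c=cv2.fitEllipse(np.c_[u,v].astype(np.float32)[cv2.convexHull(np.c_[u,v].astype(np.int32),returnPoints=False)[:,0]])[0]
                else: c=(u.mean(),v.mean())
                print(n,t,round(o["score"],2),o["bbox"],"plane",onplane(n,c,z)[0],"cloud",P.mean(0),np.median(P[:,2]))
E
```

```text
top die_57 0.66 [432.9, 220.6, 24.0, 23.6] blue 380 disc [ 0.521  -0.3581] dia 0.056440021842718124 top [ 0.522  -0.3574  0.0458] 71
top die_57 0.65 [126.3, 219.9, 21.2, 15.5] blue 131 disc [0.5262 0.3506] dia 0.03733545169234276 top [0.5258 0.3497 0.0454] 65
top die_57 0.58 [348.0, 247.9, 23.0, 23.7] blue 230 disc [ 0.4597 -0.162 ] dia 0.04641342908143997 top [ 0.4603 -0.161   0.0458] 69
top die_57 0.46 [228.8, 246.5, 11.7, 15.5] blue 47 disc [0.4694 0.123 ] dia 0.028132297098636627 top [0.4702 0.1229 0.0458] 65
top pad_a 0.83 [306.6, 175.9, 26.2, 25.3] plane [ 0.6146 -0.0679  0.018 ] cloud [ 0.6147 -0.068   0.0177] 0.017726587902863855
top pad_a 0.64 [241.0, 169.7, 26.3, 26.8] plane [0.6295 0.0758 0.018 ] cloud [0.6296 0.0758 0.0178] 0.01787286220481832
top pad_a 0.59 [211.7, 169.0, 26.2, 22.0] plane [0.6367 0.1474 0.018 ] cloud [0.6367 0.1474 0.0176] 0.017535048249478047
top button_red 0.49 [335.7, 187.2, 9.7, 10.2] plane [ 0.607  -0.1143  0.027 ] cloud [ 0.6074 -0.1143  0.0251] 0.025550178597342654
top movement 0.81 [273.8, 242.6, 19.8, 17.0] plane [0.4757 0.0112 0.02  ] cloud [0
[... 833 characters left out ...]
e [0.6223 0.0059 0.018 ] cloud [0.6228 0.0053 0.0173] 0.017332693285787126
side pad_a 0.86 [203.5, 243.2, 23.3, 20.6] plane [0.6365 0.1489 0.018 ] cloud [0.6369 0.1488 0.0176] 0.017497025538964928
side pad_a 0.7 [264.6, 184.8, 24.1, 21.4] plane [ 0.6147 -0.0663  0.018 ] cloud [ 0.615  -0.0666  0.0176] 0.017619240388893398
side pad_a 0.58 [222.6, 221.4, 31.3, 23.9] plane [0.6305 0.0762 0.018 ] cloud [0.631  0.0756 0.0172] 0.01731634744828564
side button_red 0.4 [281.8, 176.3, 10.3, 9.7] plane [ 0.6067 -0.1092  0.027 ] cloud [ 0.6083 -0.112   0.0235] 0.024749091586265093
side movement 0.65 [298.7, 231.5, 19.5, 19.1] plane [0.4737 0.0192 0.02  ] cloud [0.4744 0.0177 0.0176] 0.020676126821801866
```

Two cameras agree to within 2 mm, and the measured diameters identify each die. I'm turning the tool to align its axes with the world while heading for die_39.

Request:
move_arm([
  [0.3, [-0.1, -0.03, 0], -0.1],
  [0.55, [-0.2, -0.07, 0], -0.187],
  [0.55, [-0.3, -0.1, 0], -0.187],
  [0.55, [-0.4, -0.136, 0], -0.187],
  [0.55, [-0.4, -0.136, 0], -0.187],
])

```text
time_s: 1.23
eef_pos: [0.3556, 0.4736, 0.1934]
tool_rot: [0.001, 0.002, 1.0, 0.0]
wrist_force: [-0.8, 0.2, 0.1]
opening: 0.0455
grip_force: 0.0
```

```bash
cat > s.py <<'E'
import sys,numpy as np
from bench import bot
from scipy.spatial.transform import Rotation as R
s=bot.sense();q=s["tool_rot"];M=R.from_quat(np.r_[q[1:],q[0]]).as_matrix()
print(s["time_s"],s["eef_pos"].round(4),"y-axis",M[:,1].round(4),"z",M[:,2].round(3),s["opening"],s["grip_force"],s["wrist_force"].round(1))
if len(sys.argv)>3:
    print("shift",(M.T@(np.array(sys.argv[1:4],float)-s["eef_pos"])/.5).round(4))
E
python3 s.py 0.5263 0.351 0.08
```

```text
1.225 [0.3556 0.4736 0.1934] y-axis [0.0045 1.     0.    ] z [ 0.001 -0.    -1.   ] 0.04547933976502033 0.0 [-0.8  0.2  0.1]
shift [-0.3421 -0.2437  0.2273]
```

Request:
move_arm([
  [0.55, [-0.1, -0.07, 0.06], 0],
  [0.55, [-0.2, -0.14, 0.12], 0],
  [0.55, [-0.3, -0.21, 0.18], 0],
  [0.55, [-0.342, -0.244, 0.227], 0],
  [0.55, [-0.342, -0.244, 0.227], 0],
])

```text
time_s: 1.85
eef_pos: [0.5237, 0.3517, 0.077]
tool_rot: [-0.002, 0.001, 1.0, -0.001]
wrist_force: [-0.1, -0.7, 0.4]
opening: 0.0389
grip_force: 0.0
```

```bash
python3 s.py 0.5263 0.351 0.026
```

```text
1.85 [0.5237 0.3517 0.077 ] y-axis [ 0.0028  1.     -0.0018] z [-0.004 -0.002 -1.   ] 0.038865892749130264 0.0 [-0.1 -0.7  0.4]
shift [-0.0055 -0.0012  0.1019]
```

Request:
move_arm([
  [0.55, [-0.005, -0.001, 0.05], 0],
  [0.55, [-0.005, -0.001, 0.098], 0],
  [0.55, [-0.005, -0.001, 0.098], 0],
  [1, [-0.005, -0.001, 0.098], 0],
  [1, [-0.005, -0.001, 0.098], 0],
])

```text
time_s: 2.48
eef_pos: [0.5264, 0.3542, 0.0323]
tool_rot: [0.001, -0.001, 1.0, 0.001]
wrist_force: [-0.5, -0.4, -0.2]
opening: 0.0261
grip_force: 0.0
```

Request:
move_arm([
  [1, [0, 0, 0], 0],
  [1, [0, 0, 0], 0],
  [1, [0, 0, 0], 0],
  [1, [0, 0, -0.02], 0],
  [1, [0, 0, -0.06], 0],
])

```text
time_s: 3.1
eef_pos: [0.5252, 0.3529, 0.0607]
tool_rot: [-0.001, -0.0, 1.0, -0.0]
wrist_force: [0.5, -0.0, 0.4]
opening: 0.0006
grip_force: 0.0
```

The fingers closed on nothing, so I need to look.

```bash
python3 - <<'E'
from h import *
a,_=get_image("side");b,_=get_image("wrist");c,_=get_image("top")
cv2.imwrite("pics/m1.png",cv2.hconcat([cv2.resize(a[250:420,100:326],(400,300)),cv2.resize(b,(400,300))]))
print(bot.sense()["qpos"],[bot.sense()["eef_pos"]])
E
python3 s.py
```

```text
[ 4.15320499e-01  7.00997494e-01  1.51432870e+00 -1.33150727e-05
  9.22908978e-01 -1.15634583e+00] [array([0.52702365, 0.35371171, 0.06223725])]
3.25 [0.527  0.3537 0.0622] y-axis [-9.0e-04  1.0e+00  1.3e-03] z [ 0.003  0.001 -1.   ] 0.0004032292810415417 0.0 [ 0.7 -0.3  0.2]
```

View pics/m1.png

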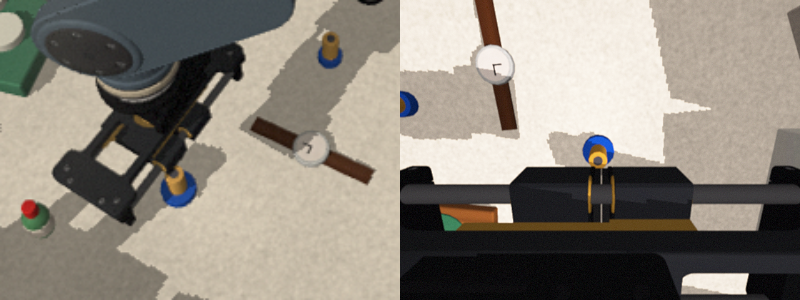

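The left half (side camera) and right half (wrist camera) show the die still upright, just off the fingers on the -x side. I'm re-measuring it.

```bash
python3 - <<'E'
from h import *
np.set_printoptions(precision=4,suppress=True)
V=camera_info("wrist");print("wrist cam",-V["view"][:3,:3].T@V["view"][:3,3])
for n in("side","wrist","top"):
    p,d=get_image(n)
    for o in outline_of(n,"die_39"):
        P=cloud(n,d,o["pixels"]);T=P[(P[:,2]>.040)&(P[:,2]<.055)]
        print(n,o["score"],o["bbox"],"top",T.mean(0) if len(T) else 0,len(T))
    if n=="side":
        # fingers region
        m=np.zeros(d.shape,bool);m[330:350,185:215]=1
E
```

```text
wrist cam [0.4569 0.3536 0.2543]
side 0.76 [277.6, 268.8, 18.4, 22.8] top [0.4711 0.1248 0.0453] 72
side 0.69 [190.5, 345.8, 22.1, 22.6] top [0.526  0.3528 0.045 ] 86
side 0.65 [337.2, 184.8, 23.9, 25.7] top [ 0.461  -0.1575  0.0448] 38
wrist 0.97 [2.1, 128.1, 22.6, 43.6] top 0 0
wrist 0.76 [255.8, 191.3, 45.1, 45.9] top [0.5236 0.3505 0.0459] 462
top 0.95 [404.0, 176.1, 27.6, 24.2] top [ 0.6152 -0.2974  0.0455] 66
top 0.69 [349.1, 245.6, 21.1, 25.2] top [ 0.4602 -0.1609  0.0456] 70
top 0.57 [431.7, 219.3, 24.9, 23.0] top [ 0.5221 -0.3574  0.0456] 71
top 0.38 [129.2, 230.6, 15.0, 6.0] top 0 0
```

```bash
python3 - <<'E'
from h import *
np.set_printoptions(precision=4,suppress=True)
p,d=get_image("wrist");s=bot.sense();print(s["eef_pos"])
c=camera_info("wrist");V=c["view"]
def proj(X):
    q=V[:3,:3]@X+V[:3,3];return c["cx"]+c["fx"]*q[0]/-q[2],c["cy"]-c["fy"]*q[1]/-q[2],-q[2]
for z in(-.008,0,.011,.04):print("tool pt",z,proj(s["eef_pos"]+[0,0,z]))
for r in range(205,320,6):
    for u in (276,284):
        m=np.zeros(d.shape,bool);m[r,u]=1;print(r,u,cloud("wrist",d,m),p[r,u])
E
```

```text
[0.5254 0.353  0.0601]
tool pt -0.008 (np.float64(281.19103767473615), np.float64(230.33469341436663), np.float64(0.21132172607522143))
tool pt 0 (np.float64(281.17945433488103), np.float64(234.11972060194313), np.float64(0.20357832679069926))
tool pt 0.011 (np.float64(281.16200904111713), np.float64(239.8202277110829), np.float64(0.19293115277448133))
tool pt 0.04 (np.float64(281.1052158410382), np.float64(258.37824371147025), np.float64(0.16486133036808853))
205 276 [[0.517  0.3486 0.011 ]] [149  73  56]
205 284 [[0.5164 0.3554 0.0133]] [225  95  29]
211 276 [[0.5172 0.3489 0.0296]] [ 28  80 114]
211 284 [[0.5184 0.3553 0.0252]] [ 33  94 139]
217 276 [[0.5169 0.3493 0.0472]] [ 48 153 217]
217 284 [[0.5183 0.3551 0.0423]] [ 36 110 160]
223 276 [[0.5215 0.3492 0.0471]] [ 73 150 215]
223 284 [[0.5214 0.3551 0.0474]] [ 60 197 246]
229 276 [[0.5258 0.3492 0.048 ]] [92 84 89]
229 284 [[0.5258 0.3551 0.048 ]] [ 90 110 145]
235 276 [[0.531  0.3492 0.0467]] [36 32 32]
235 284 [[0.5312 0.3551 0.046 ]] [ 28  70 101]
241 276 [[0.5156 0.3502 0.0985]] [17 19 15]
241 284 [[0.5154 0.3546 0.0992]] 
[... 438 characters left out ...]
[0.4958 0.3517 0.1775]] [63 65 65]
277 284 [[0.4956 0.3539 0.1781]] [62 62 64]
283 276 [[0.4977 0.3517 0.1776]] [57 52 55]
283 284 [[0.4977 0.3539 0.1776]] [54 54 56]
289 276 [[0.5216 0.3509 0.1397]] [25 24 27]
289 284 [[0.5218 0.3543 0.1394]] [28 24 21]
295 276 [[0.5248 0.3509 0.1391]] [22 25 27]
295 284 [[0.5246 0.3543 0.1395]] [21 21 18]
301 276 [[0.5277 0.3509 0.1392]] [27 23 24]
301 284 [[0.5272 0.3543 0.14  ]] [16 16 20]
307 276 [[0.5308 0.3509 0.1389]] [26 27 24]
307 284 [[0.53   0.3544 0.1401]] [22 21 22]
313 276 [[0.501  0.3518 0.1869]] [23 70 98]
313 284 [[0.5016 0.3539 0.186 ]] [ 32  79 104]
319 276 [[0.5008 0.3519 0.1896]] [ 31  75 105]
319 284 [[0.5015 0.3539 0.1886]] [20 69 94]
```

The finger faces end near z≈0.094, while the reported TCP puts the tips at about 0.052. I'll open and measure the tip height again at this pose before going lower.

Request:
move_arm([
  [0.55, [0, 0, 0], 0],
  [0.55, [0, 0, 0], 0],
  [0.55, [0, 0, 0], 0],
  [0.55, [0, 0, 0], 0],
  [0.55, [0, 0, 0], 0],
])

```text
time_s: 4.22
eef_pos: [0.5259, 0.3532, 0.0608]
tool_rot: [0.0, -0.0, 1.0, 0.0]
wrist_force: [-0.3, -0.5, 0.4]
opening: 0.0373
grip_force: 0.0
```

```bash
python3 s.py; python3 - <<'E'
from h import *
np.set_printoptions(precision=4,suppress=True)
p,d=get_image("wrist");s=bot.sense()
P=cloud("wrist",d,np.ones(d.shape,bool))
Q=P[(abs(P[:,0]-s["eef_pos"][0])<.013)&(abs(P[:,1]-s["eef_pos"][1])<.06)&(P[:,2]>.055)]
print(s["eef_pos"],len(Q),np.percentile(Q[:,2],[0,1,5,20,50]))
L=Q[Q[:,2]<.12]
for sgn in(-1,1):
    F=L[(L[:,1]-s["eef_pos"][1])*sgn>0];print(F.min(0),F.max(0)) if len(F) else 0
import json
a,_=get_image("side")
cv2.imwrite("pics/m2.png",cv2.hconcat([cv2.resize(a[250:400,110:260],(400,400)),cv2.resize(p[150:310,200:360],(400,400))]))
E
```

```text
4.225 [0.5259 0.3532 0.0608] y-axis [-9.e-04  1.e+00  0.e+00] z [ 0.  0. -1.] 0.03729877864467333 0.0 [-0.3 -0.5  0.4]
[0.5258 0.3532 0.0608] 4811 [0.0898 0.0922 0.0993 0.1207 0.1599]
[0.5134 0.3248 0.0899] [0.5352 0.335  0.12  ]
[0.5139 0.3719 0.0898] [0.5355 0.3818 0.12  ]
```

View pics/m2.png

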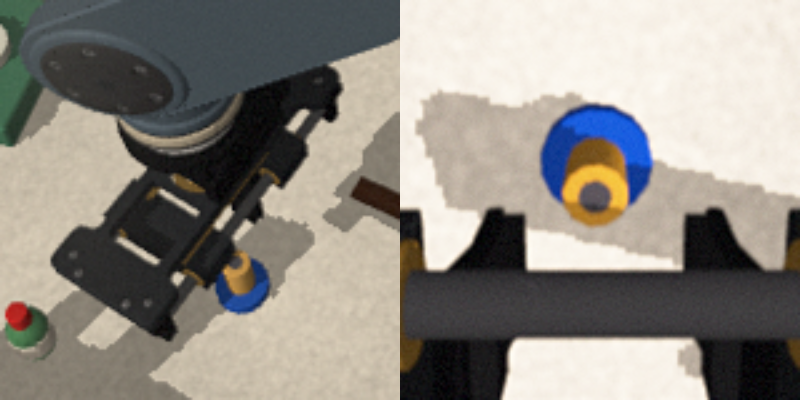

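The left crop (side) shows the open fingers still above the collar. The right crop (wrist) shows the collar centred between fingers whose tips are at z≈0.090. The true fingertips are therefore about 29 mm above the reported TCP, so I'll correct for that: tip at 0.020 means a reading of -0.009.

Request:
move_arm([
  [0.55, [0, -0.002, 0.04], 0],
  [0.55, [0, -0.002, 0.08], 0],
  [0.55, [0, -0.002, 0.12], 0],
  [0.55, [0, -0.002, 0.14], 0],
  [0.55, [0, -0.002, 0.14], 0],
])

```text
time_s: 4.95
eef_pos: [0.5251, 0.3519, -0.0105]
tool_rot: [-0.001, -0.0, 1.0, -0.0]
wrist_force: [0.2, 0.7, 0.6]
opening: 0.0394
grip_force: 0.0
```

Request:
move_arm([
  [1, [0, 0, 0], 0],
  [1, [0, 0, 0], 0],
  [1, [0, 0, 0], 0],
  [1, [0, 0, 0], 0],
  [1, [0, 0, 0], 0],
])

```text
time_s: 5.58
eef_pos: [0.5263, 0.3524, -0.0086]
tool_rot: [0.001, -0.001, 1.0, 0.0]
wrist_force: [-0.9, -0.4, 4.7]
opening: 0.0196
grip_force: 30.0
```

Request:
move_arm([
  [1, [0, 0, -0.03], 0],
  [1, [0, 0, -0.1], 0],
  [1, [0, 0, -0.18], 0],
  [1, [-0.01, -0.03, -0.22], 0],
  [1, [-0.03, -0.11, -0.22], 0],
])

```text
time_s: 6.2
eef_pos: [0.5422, 0.2978, 0.1031]
tool_rot: [0.002, -0.002, 1.0, 0.001]
wrist_force: [0.7, -0.8, -1.0]
opening: 0.0193
grip_force: 30.0
```

```bash
python3 s.py 0.622 0.0047 0.10
```

```text
6.2 [0.5422 0.2978 0.1031] y-axis [-0.0039  1.      0.0015] z [ 0.005  0.002 -1.   ] 0.01931185929164376 30.001427591778338 [ 0.7 -0.8 -1. ]
shift [-0.1572 -0.5868  0.0059]
```

Request:
move_arm([
  [1, [-0.03, -0.11, 0], 0],
  [1, [-0.06, -0.22, 0], 0],
  [1, [-0.09, -0.33, 0], 0],
  [1, [-0.12, -0.43, 0], 0],
  [1, [-0.14, -0.51, 0], 0],
])

```text
time_s: 6.82
eef_pos: [0.6111, 0.0389, 0.1004]
tool_rot: [-0.0, 0.0, 1.0, -0.0]
wrist_force: [0.2, 0.2, -0.7]
opening: 0.0192
grip_force: 30.0
```

Request:
move_arm([
  [1, [-0.015, -0.055, 0], 0],
  [1, [-0.022, -0.075, 0], 0],
  [1, [-0.022, -0.075, 0.08], 0],
  [1, [-0.022, -0.075, 0.14], 0],
  [1, [-0.022, -0.075, 0.14], 0],
])

```text
time_s: 7.45
eef_pos: [0.6191, 0.0057, 0.0282]
tool_rot: [-0.004, -0.001, 1.0, 0.001]
wrist_force: [-0.3, 0.3, 0.1]
opening: 0.0191
grip_force: 30.0
```

```bash
python3 s.py 0.622 0.0047 0.009; python3 - <<'E'
from h import *
np.set_printoptions(precision=4,suppress=True)
for n in("side","wrist"):
    p,d=get_image(n)
    for t in("die_39","pad_a"):
        for o in outline_of(n,t):
            P=cloud(n,d,o["pixels"]);print(n,t,round(o["score"],2),o["bbox"],"mean",P.mean(0),"zmin/max",np.percentile(P[:,2],[3,97]))
    cv2.imwrite(f"pics/p1{n}.png",p)
E
```

```text
7.45 [0.6191 0.0057 0.0282] y-axis [-0.0014  1.      0.0014] z [-0.007  0.001 -1.   ] 0.019088661622913863 30.00004350207746 [-0.3  0.3  0.1]
shift [-0.0061 -0.0021  0.0384]
side die_39 0.81 [310.8, 125.7, 21.4, 25.5] mean [ 0.6138 -0.2923  0.0162] zmin/max [-0.      0.0461]
side die_39 0.66 [277.2, 268.8, 17.2, 21.7] mean [0.4686 0.1288 0.0244] zmin/max [0.0028 0.0471]
side die_39 0.66 [351.0, 138.6, 9.5, 8.8] mean [ 0.5328 -0.3388  0.0087] zmin/max [0.0005 0.0134]
side die_39 0.64 [251.1, 204.3, 15.9, 12.8] mean [0.6118 0.0117 0.0471] zmin/max [0.0161 0.0702]
side die_39 0.54 [338.4, 183.3, 21.1, 24.9] mean [ 0.4596 -0.1561  0.0191] zmin/max [0.0019 0.0465]
side pad_a 0.73 [200.7, 240.5, 26.8, 22.7] mean [0.6374 0.1479 0.0174] zmin/max [0.0144 0.0206]
side pad_a 0.7 [264.5, 185.2, 25.3, 20.8] mean [ 0.6127 -0.0652  0.0194] zmin/max [0.0137 0.0213]
side pad_a 0.68 [246.3, 205.0, 22.9, 15.4] mean [0.6131 0.0131 0.0178] zmin/max [0.0141 0.0203]
side pad_a 0.67 [223.1, 222.3, 27.6, 23.7] mean [0.6297 0.0771 0.0176] zmin/max [0.0147 0.0205]
wrist die_39 0.81 [1.3, 0.5, 59.4, 23.7] mean [ 0.4795 -0.1565  0.0108] zmin/max [0.003  0.0145]
wrist die_39 0.74 [437.3, 0.9, 53.7, 24.2] mean [0.4805 0.1182 0.0128] zmin/max [0.0022 0.027 ]
wrist die_39 0.57 [252.3, 211.1, 57.2, 78.5] mean [0.6127 0.005  0.0612] zmin/max [0.0443 0.0875]
wrist pad_a 0.82 [339.6, 197.7, 77.6, 37.5] mean [0.6153 0.0734 0.0206] zmin/max [0.0178 0.0205]
wrist pad_a 0.78 [242.7, 186.4, 77.2, 58.2] mean [0.6089 0.0018 0.0192] zmin/max [0.018  0.0204]
wrist pad_a 0.69 [140.5, 176.6, 82.3, 60.3] mean [ 0.6079 -0.0681  0.0197] zmin/max [0.0178 0.0204]
wrist pad_a 0.57 [429.9, 204.5, 79.4, 53.3] mean [0.6284 0.146  0.0194] zmin/max [0.0176 0.0205]
```

Request:
move_arm([
  [1, [-0.002, 0, 0.03], 0],
  [1, [-0.002, 0, 0.042], 0],
  [1, [-0.002, 0, 0.042], 0],
  [0.55, [-0.002, 0, 0.042], 0],
  [0.55, [-0.002, 0, 0.042], 0],
])

```text
time_s: 8.38
eef_pos: [0.6231, 0.0048, 0.0095]
tool_rot: [-0.0, -0.0, 1.0, 0.0]
wrist_force: [0.4, 0.4, 1.0]
opening: 0.0318
grip_force: 0.0
```

Request:
move_arm([
  [0.55, [0, 0, 0], 0],
  [0.55, [0, 0, 0], 0],
  [0.55, [0, 0, -0.08], 0],
  [0.55, [0, 0, -0.18], 0],
  [0.55, [0, 0, -0.2], 0],
])

```text
time_s: 9.0
eef_pos: [0.6259, 0.0044, 0.1135]
tool_rot: [0.004, -0.001, 1.0, -0.001]
wrist_force: [1.1, -0.5, -0.7]
opening: 0.0393
grip_force: 0.0
```

```bash
python3 s.py 0.4705 0.124 0.06; python3 - <<'E'
from h import *
np.set_printoptions(precision=4,suppress=True)
for n in("side","wrist"):
    p,d=get_image(n)
    for t in("die_39",):
        for o in outline_of(n,t):
            P=cloud(n,d,o["pixels"]);T=P[(P[:,2]>.040)&(P[:,2]<.067)&((P[:,0]<.58)|(P[:,2]>.058))];print(n,t,round(o["score"],2),o["bbox"],"top",T.mean(0) if len(T) else 0,np.percentile(P[:,2],[3,97]))
E
```

```text
9.0 [0.6259 0.0044 0.1135] y-axis [-0.001   1.     -0.0013] z [ 0.007 -0.001 -1.   ] 0.039304744945294255 0.0 [ 1.1 -0.5 -0.7]
shift [0.3113 0.2396 0.1045]
side die_39 0.83 [351.9, 129.7, 18.0, 18.0] top [ 0.5225 -0.3568  0.0445] [0.0023 0.0457]
side die_39 0.73 [339.2, 183.6, 21.8, 23.1] top [ 0.4608 -0.1599  0.0451] [0.0036 0.0469]
side die_39 0.69 [308.5, 127.7, 21.1, 23.5] top 0 [0.0023 0.0457]
side die_39 0.58 [281.2, 269.3, 14.3, 20.4] top [0.4713 0.1254 0.0448] [0.0002 0.0475]
side die_39 0.54 [247.9, 196.6, 17.0, 22.9] top [0.6235 0.0074 0.0632] [0.0134 0.0649]
wrist die_39 0.97 [49.2, 0.9, 74.8, 52.1] top [ 0.4618 -0.1604  0.0445] [0.0011 0.0458]
wrist die_39 0.84 [398.1, 4.7, 49.2, 48.8] top [0.4692 0.1214 0.045 ] [0.0057 0.0465]
wrist die_39 0.81 [3.7, 169.3, 12.8, 48.8] top 0 [0.     0.0109]
wrist die_39 0.32 [391.1, 182.7, 59.4, 52.6] top 0 [0.0151 0.0177]
```

Request:
move_arm([
  [0.55, [0.08, 0.06, 0], 0],
  [0.55, [0.16, 0.12, 0], 0],
  [0.55, [0.24, 0.18, 0.05], 0],
  [0.55, [0.306, 0.238, 0.1], 0],
  [0.55, [0.306, 0.238, 0.1], 0],
])

```text
time_s: 9.82
eef_pos: [0.4628, 0.1251, 0.0567]
tool_rot: [-0.006, -0.002, 1.0, -0.0]
wrist_force: [-0.2, -0.3, -0.4]
opening: 0.0391
grip_force: 0.0
```

Request:
move_arm([
  [0.55, [0, 0, 0], 0],
  [0.55, [0, 0, 0], 0],
  [0.55, [0, 0, 0], 0],
  [0.55, [0, 0, 0], 0],
  [0.55, [0, 0, 0], 0],
])

```text
time_s: 10.45
eef_pos: [0.4703, 0.1235, 0.0599]
tool_rot: [0.0, -0.0, 1.0, 0.0]
wrist_force: [-0.0, 0.1, -0.3]
opening: 0.039
grip_force: 0.0
```

```bash
python3 s.py 0.4705 0.124 -0.009
```

```text
10.45 [0.4703 0.1235 0.0599] y-axis [-5.e-04  1.e+00  0.e+00] z [ 0.  0. -1.] 0.038995559240796174 0.0 [-0.   0.1 -0.3]
shift [-0.0002  0.0011  0.1378]
```

Request:
move_arm([
  [0.55, [0, 0.001, 0.05], 0],
  [0.55, [0, 0.001, 0.1], 0],
  [0.55, [0, 0.001, 0.138], 0],
  [0.55, [0, 0.001, 0.138], 0],
  [1, [0, 0.001, 0.138], 0],
])

```text
time_s: 11.08
eef_pos: [0.4705, 0.1242, -0.0088]
tool_rot: [0.0, -0.001, 1.0, 0.0]
wrist_force: [-0.3, -0.1, -0.7]
opening: 0.0346
grip_force: 0.0
```

Request:
move_arm([
  [1, [0, 0, 0], 0],
  [1, [0, 0, 0], 0],
  [1, [0, 0, 0], 0],
  [1, [0, 0, 0], 0],
  [1, [0, 0, 0], 0],
])

```text
time_s: 11.7
eef_pos: [0.4707, 0.1242, -0.0086]
tool_rot: [0.001, -0.001, 1.0, 0.0]
wrist_force: [1.1, -0.4, 6.1]
opening: 0.0194
grip_force: 30.0
```

Request:
move_arm([
  [1, [0, 0, -0.04], 0],
  [1, [0, 0, -0.12], 0],
  [1, [0, 0, -0.2], 0],
  [1, [-0.02, -0.03, -0.22], 0],
  [1, [-0.06, -0.08, -0.22], 0],
])

```text
time_s: 12.32
eef_pos: [0.5003, 0.0839, 0.1013]
tool_rot: [0.0, -0.001, 1.0, -0.0]
wrist_force: [0.8, 0.8, -0.7]
opening: 0.0192
grip_force: 30.0
```

Request:
move_arm([
  [1, [-0.06, -0.08, 0], 0],
  [1, [-0.12, -0.16, 0], 0],
  [1, [-0.18, -0.24, 0], 0],
  [1, [-0.22, -0.29, 0], 0],
  [1, [-0.228, -0.302, 0], 0],
])

```text
time_s: 12.95
eef_pos: [0.6151, -0.0694, 0.0994]
tool_rot: [-0.0, 0.001, 1.0, -0.0]
wrist_force: [-0.7, 0.1, -0.5]
opening: 0.0192
grip_force: 30.0
```

Request:
move_arm([
  [1, [0, 0, 0], 0],
  [1, [0, 0, 0.05], 0],
  [1, [0, 0, 0.11], 0],
  [1, [0, 0, 0.15], 0],
  [1, [0, 0, 0.15], 0],
])

```text
time_s: 13.58
eef_pos: [0.6112, -0.0647, 0.024]
tool_rot: [-0.003, -0.001, 1.0, 0.001]
wrist_force: [-0.0, 0.1, -0.5]
opening: 0.0192
grip_force: 30.0
```

```bash
python3 s.py 0.6147 -0.067 0.0095
```

```text
13.575 [ 0.6112 -0.0647  0.024 ] y-axis [-0.0024  1.      0.0019] z [-0.006  0.002 -1.   ] 0.019240188398917037 29.99150306917727 [-0.   0.1 -0.5]
shift [-0.0071 -0.0047  0.0289]
```

Request:
move_arm([
  [1, [0, 0, 0.015], 0],
  [1, [0, 0, 0.032], 0],
  [1, [0, 0, 0.032], 0],
  [1, [0, 0, 0.032], 0],
  [0.55, [0, 0, 0.032], 0],
])

```text
time_s: 14.2
eef_pos: [0.6143, -0.0668, 0.01]
tool_rot: [0.0, -0.0, 1.0, -0.0]
wrist_force: [-0.5, -0.3, 0.1]
opening: 0.0234
grip_force: 0.0
```

Request:
move_arm([
  [0.55, [0, 0, 0], 0],
  [0.55, [0, 0, 0], 0],
  [0.55, [0, 0, 0], 0],
  [0.55, [0, 0, -0.08], 0],
  [0.55, [0, 0, -0.18], 0],
])

```text
time_s: 14.82
eef_pos: [0.6131, -0.0664, 0.0994]
tool_rot: [-0.002, -0.0, 1.0, 0.001]
wrist_force: [-0.2, -0.0, 1.1]
opening: 0.0393
grip_force: 0.0
```

Request:
move_arm([
  [0.55, [0.09, -0.05, 0], 0],
  [0.55, [0.18, -0.11, 0], 0],
  [0.55, [0.27, -0.16, 0.04], 0],
  [0.55, [0.308, -0.187, 0.08], 0],
  [0.55, [0.308, -0.187, 0.08], 0],
])

```text
time_s: 15.45
eef_pos: [0.4581, -0.1604, 0.0589]
tool_rot: [-0.002, 0.001, 1.0, 0.001]
wrist_force: [-0.3, 0.0, -0.1]
opening: 0.0393
grip_force: 0.0
```

Request:
move_arm([
  [0.55, [0, 0, 0], 0],
  [0.55, [0, 0, 0], 0],
  [0.55, [0, 0, 0], 0],
  [0.55, [0, 0, 0], 0],
  [0.55, [0, 0, 0], 0],
])

```text
time_s: 16.08
eef_pos: [0.4605, -0.1602, 0.0598]
tool_rot: [0.0, -0.001, 1.0, -0.0]
wrist_force: [0.8, 0.2, -0.0]
opening: 0.039
grip_force: 0.0
```

```bash
python3 s.py 0.4603 -0.1605 -0.009
```

```text
16.075 [ 0.4605 -0.1602  0.0598] y-axis [-1.4e-03  1.0e+00 -1.0e-04] z [ 0. -0. -1.] 0.038990432230032034 0.0 [ 0.8  0.2 -0. ]
shift [ 0.0004 -0.0006  0.1377]
```

Next I lower and grip die_48. Its pad_b shift is Δ(0.169, 0.2368) m, or tool (-0.338, 0.474).

Request:
move_arm([
  [0.55, [0, 0, 0.05], 0],
  [0.55, [0, 0, 0.1], 0],
  [0.55, [0, 0, 0.138], 0],
  [0.55, [0, 0, 0.138], 0],
  [1, [0, 0, 0.138], 0],
])

```text
time_s: 16.7
eef_pos: [0.4606, -0.1605, -0.0089]
tool_rot: [0.0, -0.0, 1.0, -0.0]
wrist_force: [0.0, -0.1, 1.1]
opening: 0.0347
grip_force: 0.0
```

Request:
move_arm([
  [1, [0, 0, 0], 0],
  [1, [0, 0, 0], 0],
  [1, [0, 0, 0], 0],
  [1, [0, 0, 0], 0],
  [1, [0, 0, 0], 0],
])

```text
time_s: 17.32
eef_pos: [0.461, -0.1608, -0.0085]
tool_rot: [0.001, -0.001, 1.0, -0.001]
wrist_force: [0.2, 0.3, 5.6]
opening: 0.0189
grip_force: 30.0
```

Request:
move_arm([
  [1, [0, 0, -0.04], 0],
  [1, [0, 0, -0.12], 0],
  [1, [0, 0, -0.2], 0],
  [1, [-0.02, 0.03, -0.22], 0],
  [1, [-0.06, 0.08, -0.22], 0],
])

```text
time_s: 17.95
eef_pos: [0.4906, -0.1206, 0.1019]
tool_rot: [0.001, 0.001, 1.0, -0.0]
wrist_force: [0.3, -0.4, -1.1]
opening: 0.019
grip_force: 30.0
```

Request:
move_arm([
  [1, [-0.06, 0.08, 0], 0],
  [1, [-0.12, 0.17, 0], 0],
  [1, [-0.18, 0.26, 0], 0],
  [1, [-0.24, 0.34, 0], 0],
  [1, [-0.278, 0.394, 0], 0],
])

```text
time_s: 18.58
eef_pos: [0.6297, 0.0791, 0.1003]
tool_rot: [-0.0, -0.001, 1.0, 0.0]
wrist_force: [0.4, 0.0, -1.7]
opening: 0.019
grip_force: 30.0
```

Request:
move_arm([
  [1, [0, 0, 0], 0],
  [1, [0, 0, 0.05], 0],
  [1, [0, 0, 0.11], 0],
  [1, [0, 0, 0.15], 0],
  [1, [0, 0, 0.15], 0],
])

```text
time_s: 19.2
eef_pos: [0.627, 0.0762, 0.0239]
tool_rot: [-0.002, -0.0, 1.0, 0.0]
wrist_force: [-0.4, 0.8, -1.0]
opening: 0.0193
grip_force: 30.0
```

```bash
python3 s.py 0.6293 0.0763 0.0095
```

```text
19.2 [0.627  0.0762 0.0239] y-axis [-2.e-04  1.e+00  1.e-04] z [-0.005  0.    -1.   ] 0.01926035311040367 29.99926750548184 [-0.4  0.8 -1. ]
shift [-0.0048  0.0001  0.0288]
```

Request:
move_arm([
  [1, [0, 0, 0.015], 0],
  [1, [0, 0, 0.032], 0],
  [1, [0, 0, 0.032], 0],
  [1, [0, 0, 0.032], 0],
  [0.55, [0, 0, 0.032], 0],
])

```text
time_s: 19.82
eef_pos: [0.6292, 0.0769, 0.01]
tool_rot: [0.0, -0.001, 1.0, -0.0]
wrist_force: [-0.9, -0.3, 0.6]
opening: 0.0235
grip_force: 0.0
```

Request:
move_arm([
  [0.55, [0, 0, 0], 0],
  [0.55, [0, 0, 0], 0],
  [0.55, [0, 0, 0], 0],
  [0.55, [0, 0, -0.08], 0],
  [0.55, [0, 0, -0.18], 0],
])

```text
time_s: 20.45
eef_pos: [0.6279, 0.0768, 0.0993]
tool_rot: [-0.002, -0.0, 1.0, 0.0]
wrist_force: [0.2, -0.2, 0.3]
opening: 0.0388
grip_force: 0.0
```

Request:
move_arm([
  [0.55, [0.03, -0.11, 0], 0],
  [0.55, [0.06, -0.22, 0], 0],
  [0.55, [0.09, -0.33, 0], 0],
  [0.55, [0.12, -0.44, 0], 0],
  [0.55, [0.15, -0.55, 0], 0],
])

```text
time_s: 21.08
eef_pos: [0.5538, -0.2, 0.1]
tool_rot: [0.0, -0.001, 1.0, -0.0]
wrist_force: [1.1, -1.3, -0.7]
opening: 0.0387
grip_force: 0.0
```

Request:
move_arm([
  [0.55, [0.03, -0.11, 0], 0],
  [0.55, [0.05, -0.21, 0], 0],
  [0.55, [0.06, -0.28, 0.04], 0],
  [0.55, [0.065, -0.316, 0.08], 0],
  [0.55, [0.065, -0.316, 0.08], 0],
])

```text
time_s: 21.7
eef_pos: [0.5205, -0.3556, 0.0575]
tool_rot: [-0.002, 0.0, 1.0, 0.002]
wrist_force: [-0.5, 1.0, 0.2]
opening: 0.0391
grip_force: 0.0
```

Request:
move_arm([
  [0.55, [0, 0, 0], 0],
  [0.55, [0, 0, 0], 0],
  [0.55, [0, 0, 0], 0],
  [0.55, [0, 0, 0], 0],
  [0.55, [0, 0, 0], 0],
])

```text
time_s: 22.32
eef_pos: [0.5222, -0.3561, 0.06]
tool_rot: [0.0, -0.001, 1.0, -0.0]
wrist_force: [0.4, -0.5, -0.2]
opening: 0.0394
grip_force: 0.0
```

```bash
python3 s.py 0.522 -0.357 -0.009
```

```text
22.325 [ 0.5222 -0.3561  0.06  ] y-axis [-1.3e-03  1.0e+00 -3.0e-04] z [ 0. -0. -1.] 0.03939396601250268 0.0 [ 0.4 -0.5 -0.2]
shift [ 0.0004 -0.0017  0.138 ]
```

Request:
move_arm([
  [0.55, [0, -0.001, 0.05], 0],
  [0.55, [0, -0.001, 0.1], 0],
  [0.55, [0, -0.001, 0.138], 0],
  [0.55, [0, -0.001, 0.138], 0],
  [1, [0, -0.001, 0.138], 0],
])

```text
time_s: 22.95
eef_pos: [0.5224, -0.3572, -0.0087]
tool_rot: [0.0, -0.0, 1.0, -0.0]
wrist_force: [-0.7, 0.3, 0.7]
opening: 0.0346
grip_force: 0.0
```

Request:
move_arm([
  [1, [0, 0, 0], 0],
  [1, [0, 0, 0], 0],
  [1, [0, 0, 0], 0],
  [1, [0, 0, 0], 0],
  [1, [0, 0, 0], 0],
])

```text
time_s: 23.58
eef_pos: [0.5227, -0.3576, -0.0082]
tool_rot: [0.001, -0.0, 1.0, -0.001]
wrist_force: [-1.0, -0.9, 5.8]
opening: 0.019
grip_force: 30.0
```

Request:
move_arm([
  [1, [0, 0, -0.04], 0],
  [1, [0, 0, -0.12], 0],
  [1, [0, 0, -0.2], 0],
  [1, [-0.01, 0.04, -0.22], 0],
  [1, [-0.03, 0.12, -0.22], 0],
])

```text
time_s: 24.2
eef_pos: [0.5372, -0.2963, 0.1015]
tool_rot: [0.001, 0.001, 1.0, -0.0]
wrist_force: [0.5, 0.6, -1.3]
opening: 0.0191
grip_force: 30.0
```

Request:
move_arm([
  [1, [-0.025, 0.11, 0], 0],
  [1, [-0.05, 0.22, 0], 0],
  [1, [-0.075, 0.33, 0], 0],
  [1, [-0.1, 0.44, 0], 0],
  [1, [-0.12, 0.55, 0], 0],
])

```text
time_s: 24.82
eef_pos: [0.595, -0.0181, 0.0995]
tool_rot: [-0.002, -0.001, 1.0, 0.001]
wrist_force: [0.9, 0.1, -1.3]
opening: 0.0192
grip_force: 30.0
```

Request:
move_arm([
  [1, [-0.025, 0.11, 0], 0],
  [1, [-0.05, 0.21, 0], 0],
  [1, [-0.07, 0.29, 0], 0],
  [1, [-0.079, 0.34, 0], 0],
  [1, [-0.079, 0.34, 0], 0],
])

```text
time_s: 25.45
eef_pos: [0.6337, 0.1517, 0.0992]
tool_rot: [-0.002, -0.003, 1.0, 0.0]
wrist_force: [0.5, 0.4, -0.4]
opening: 0.0194
grip_force: 30.0
```

Request:
move_arm([
  [1, [0, 0, 0], 0],
  [1, [0, 0, 0.05], 0],
  [1, [0, 0, 0.11], 0],
  [1, [0, 0, 0.15], 0],
  [1, [0, 0, 0.15], 0],
])

```text
time_s: 26.08
eef_pos: [0.6342, 0.1474, 0.0238]
tool_rot: [-0.002, 0.0, 1.0, -0.0]
wrist_force: [-1.3, -0.2, -1.2]
opening: 0.019
grip_force: 30.0
```

```bash
python3 s.py 0.6367 0.148 0.0095
```

```text
26.075 [0.6342 0.1474 0.0238] y-axis [ 2.e-04  1.e+00 -4.e-04] z [-0.005 -0.    -1.   ] 0.019037322770782104 29.99886169563979 [-1.3 -0.2 -1.2]
shift [-0.0052  0.0011  0.0286]
```

Request:
move_arm([
  [1, [0, 0, 0.015], 0],
  [1, [0, 0, 0.032], 0],
  [1, [0, 0, 0.032], 0],
  [1, [0, 0, 0.032], 0],
  [0.55, [0, 0, 0.032], 0],
])

```text
time_s: 26.7
eef_pos: [0.6362, 0.1484, 0.0101]
tool_rot: [0.0, -0.001, 1.0, -0.0]
wrist_force: [-0.2, 0.0, 0.4]
opening: 0.0242
grip_force: 0.0
```

Request:
move_arm([
  [0.55, [0, 0, 0], 0],
  [0.55, [0, 0, 0], 0],
  [0.55, [0, 0, 0], 0],
  [0.55, [0, 0, -0.08], 0],
  [0.55, [0, 0, -0.18], 0],
])

```text
time_s: 27.32
eef_pos: [0.6348, 0.1482, 0.0992]
tool_rot: [-0.002, -0.0, 1.0, -0.0]
wrist_force: [-0.0, -0.6, 0.3]
opening: 0.039
grip_force: 0.0
```

Request:
move_arm([
  [0.55, [0.1, 0.08, -0.05], 0],
  [0.55, [0.2, 0.16, -0.05], 0],
  [0.55, [0.3, 0.24, -0.05], 0],
  [0.55, [0.35, 0.33, -0.05], 0],
  [0.55, [0.35, 0.4, -0.05], 0],
])

```text
time_s: 27.95
eef_pos: [0.4572, 0.3496, 0.1249]
tool_rot: [-0.001, -0.002, 1.0, -0.0]
wrist_force: [1.3, -1.4, 0.4]
opening: 0.0392
grip_force: 0.0
```

```bash
python3 s.py; python3 - <<'E'
from h import *
np.set_printoptions(precision=4,suppress=True)
ims=[]
for n in("side","top"):
    p,d=get_image(n);ims.append(p)
    for t in("die_57","movement"):
        for o in outline_of(n,t):
            P=cloud(n,d,o["pixels"]);T=P[P[:,2]>np.percentile(P[:,2],95)-.004];print(n,t,round(o["score"],2),o["bbox"],"top",T.mean(0))
cv2.imwrite("pics/f.png",cv2.hconcat([cv2.resize(ims[0][130:330,150:350],(400,400)),cv2.resize(ims[1][120:300,180:360],(400,400))]))
E
```

```text
27.95 [0.4572 0.3496 0.1249] y-axis [-3.5e-03  1.0e+00 -9.0e-04] z [-0.002 -0.001 -1.   ] 0.03924738051964736 0.0 [ 1.3 -1.4  0.4]
top die_57 0.94 [211.0, 169.2, 21.7, 21.5] top [0.6359 0.1499 0.064 ]
top die_57 0.82 [244.0, 170.2, 19.1, 25.2] top [0.6285 0.0781 0.064 ]
top die_57 0.74 [276.5, 176.7, 22.2, 20.1] top [0.6227 0.0064 0.064 ]
top die_57 0.57 [402.7, 179.7, 28.3, 22.4] top [ 0.6155 -0.2976  0.0458]
top die_57 0.18 [305.3, 178.5, 25.1, 21.5] top [ 0.613  -0.0672  0.0203]
top movement 0.82 [272.5, 245.2, 19.5, 14.3] top [0.4774 0.011  0.0283]
```

View pics/f.png

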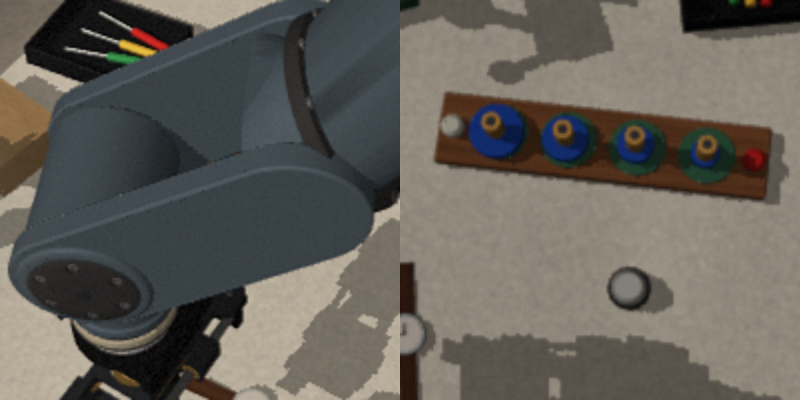

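In the right crop (top camera) all four dies stand on their pads in size order: the smallest at (708,150) beside the red button, the largest at (495,130). The movement at (629,288) hasn't moved. Left crop (side camera) is blocked by the arm.

```bash
python3 -c "
from bench import bot
print(bot.hand_in())"
```

```text
the job is handed in; nothing more can be done
None
```

The job is handed in at about 28 s: all four dies stand upright on their pads, smallest next to the red button. In the last top view the three larger dies are within about 2 mm of their pad centres, the 30 mm die was only checked by eye, and the movement is undisturbed; the hand-in returned no verdict.

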